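# Uncap the left-hand-threaded gas outlet

## Robot

A 6-joint arm with a two-finger parallel gripper is mounted at the origin on a cart in front of the work surface, level with it; the furniture and walls round the work are solid. World frame = base frame: x ahead of the robot, y to its left, z up, the work surface at z = 0. Lengths are in m, angles in rad, forces in N, time in s.
With the tool pointing down it reaches from about 0.425 to 0.95 m from the base axis. Payload 3.5 kg.
Tool frame: the origin (TCP) lies at the very end of the fingers, on their centre line; the grasp point (between the pads) lies 19 mm behind it (r.grip_point_offset is the distance from the TCP to the grasp point, in m); z points along the fingers, y is the line along which they close (so a half turn about z gives the same grasp; the last joint's range is limited). The gripper opens to 85 mm and grips with 20 to 120 N. Pads are 22 mm wide; open, the fingers measure 114 mm over their backs; the gripper's body (76 mm by 85 mm) begins 54 mm behind the grasp point. The pads swing forward as they close: fully open they stand 13 mm farther back than shut.
Start: joints at [-1.448, 0.286, 1.577, -0, 1.279, -0.15], TCP at [0.182, -0.65, 0.231] pointing down, gripper open.
Joint ranges: [-2.77, 2.77], [-0.9, 2.22], [0.21, 2.48], [-1.53, 4.67], [0.24, 2.81], [-2.84, 2.84]. Speed limits (rad/s): [2.79, 2.79, 3.14, 3.14, 3.14, 3.14].

## Interface

Orientations are given as [roll, pitch, yaw] about the fixed x, y, z axes, in that order (R = Rz(yaw) Ry(pitch) Rx(roll)).
In Python, from rig import r gives the robot as it stands.
- The arm moves only by the tool apply_moves, never from a script. Its arguments are lists of equal length, an entry for each row: "travel": the shift along the tool's x, y, z as a fraction of full scale, a list of three; "twist": the turn about the tool's z as a fraction of full scale. In form: {"travel": [[dx, dy, dz], ...], "twist": [twist, ...]}. A call has 1 to 8 rows; each row shifts and turns the commanded pose from where the row before left it, along the tool's axes as they then stand; what a row does not reach is not made up. Full scale, the value 1, is 25 mm for a shift and 0.08 rad for a turn. A row lasts 1/12 s, in which the tool goes at most 41.7 mm and 7.16 degrees, less where a joint would pass 70% of its speed; a pose out of reach is approached as far as the arm can. A call with a number of a shift or a turn outside -1 to 1 is refused whole. A call with a gripper value outside its range is refused whole. "claw" is the opening, from -1 (shut) to 1 (fully open), set as the call begins (left out, the last holds). The fingers move at their own pace and stop on an object; the grip force is fixed at half the most. Time passes only in rows, so rows that do not move let the fingers close. It gives the time, the measured TCP pose, the force, the opening and the grip force at its end, in the units of the state.
- r.state(): the state, without advancing time (a new reading comes with each control period).
- r.camera(name): name is "side" or "top"; returns the picture (420x560x3 uint8, red, green, blue); there is no depth.
- r.camera_model(name): a dict with "vertical_fov" (degrees; the focal length in pixels is half the picture's height over the tangent of half this angle, whatever the lens; pixels are square), "cx", "cy" (the principal point, pixels), "rvec" (rotation vector, rad) and "tvec" (3), from world to camera coordinates, as OpenCV has them. Camera axes: x right, y down, z forward; pixel columns grow to the right and rows downward; lengths in m; the calibration is good to about 2 mm. A picture is of the moment at which its call begins. camera_model takes no time and is no camera call.
- r.close_job(): hands the job in; it is judged then, once.
The state is a dict: "time_s": time; "joints": joint angles; "qd": joint speeds; "joint_torque": joint torques, N m; "eef_pos": TCP position; "eef_rot": TCP orientation; "contact_force": force on the tool from outside, world axes, zero at the start; "wrist_torque": the same for the moment, N m; "opening": finger opening in m; "grip_force": force on a finger pad.
Only numpy, scipy, OpenCV 4.12 (cv2) and the standard library are available. Lean on these libraries where they do the work, as an engineer would, in place of code of your own. Each camera call takes 0.05 s, during which the arm holds its last target. There are 200 camera calls.

## Task

Unscrew the hexagon cap with the notched corners from its gas outlet on the bench - the notches mark a left-hand (reverse) thread, so it comes undone the opposite way from normal - without forcing the thread: do not pull on it while it is still engaged, turn it hard against a stop or shove it sideways on its stud. Then lift the cap straight off and set it down upright, open end down, wholly on the square glass plate, without dropping it or knocking it down hard. Leave the outlet with the plain cap as it is, and do not push the other things on the bench about.

Things in the scene. Friction and masses are not known exactly. Their poses are not given: they have to be found in the camera images.
- notched_cap_center (a point): Centre of the loose steel hexagon cap with a notch in each of its six corners (8 mm tall band at half height): 48 mm across flats, 55 mm across corners, 46 mm tall, open below (bore 42 mm deep), 0.1 to 0.2 kg. The point lies on its axis, 23 mm above its lower edge. z is up along the axis; x is square to one pair of flats (the others follow every 60 deg).
- notched_cap: The same cap; origin on its axis at its lower edge, axes as above. Its left-hand thread: turned clockwise seen from above it rises 12 mm per turn and comes free of its thread lugs after 40 to 125 degrees (differs every time; not marked). About 20 degrees past that point it strikes a solid stop; the other way it meets one after 0 to 85 degrees.
- gas_fitting: Fixed bench outlet that carries the notched cap: round grey foot 76 mm across, column, shoulder 50 mm across at 60 mm above the origin, and an upright steel stud 35 mm across its thread lugs. Origin on its axis at bench level, z up. Before release the cap can be raised only about 1 mm beyond what the thread gives; sideways play is about 1.5 mm. Once free, lift it 40 mm to clear the stud.
- stud_top (a point): Top of the stud of that outlet, on its axis, 96 mm above the bench (hidden inside the cap at the start). A spring valve button on it stands 8 mm higher and presses the cap up with about 5 N.
- plain_fitting: The second fixed outlet, with the same foot, column and shoulder but a plain smaller hexagon cap without notches. Origin on its axis at bench level. To be left alone.
- plain_cap (a joint): Turn of the plain cap, rad, 0 = tight as found; grows counter-clockwise seen from above (ordinary right-hand thread).
- plain_cap_center (a point): Centre of the plain cap: steel hexagon without notches, 40 mm across flats, 40 mm tall; this point lies 81 mm above the bench.
- glass_plate: Loose square greenish glass plate, 96 x 96 x 6 mm, lying on the bench; origin at the centre of its underside, x and y square to its edges, z up.
- plate_top (a point): Centre of the glass plate's upper face, 6 mm above the bench.
- timer: White countdown timer, 62 x 66 x 19 mm, lying on the bench (bystander); origin at the centre of its underside.
- stopper: Red-brown rubber stopper, 36 mm across, 30 mm tall (bystander); origin at the centre of its underside.
- sample_pot: White sample pot, 54 mm across, 57 mm tall (bystander); origin at the centre of its underside.

How it is judged:
By the outcome, as a careful person would: the job done as asked, in the order asked, and still so for the second after the job is handed in, with the robot touching nothing.
It also fails if it takes over 67 s, if anything falls off the work surface, if the arm or the gripper's body presses on something with over 40 N, if the wrist force passes 120 N, or if a joint passes its speed limit or range.

## Working session

There is one attempt and no reset: what is moved stays moved. The work goes in short steps, Python scripts to look and compute and a tool call to move; the robot and the scene stay as the last step left them, time stands still between calls to the robot, and variables do not carry over. Pictures are saved under pics/ and viewed, at most 10 in all, crops included, and the job is handed in when it is done.

Besides the shell and the picture viewer there is one more tool, called after ">>>" as name(argument=value, ...) on one line, values as JSON. apply_moves: Moves the arm, as the interface text tells. Its arguments: {"type":"object","properties":{"travel":{"type":"array"},"twist":{"type":"array"},"claw":{"type":"number"}},"required":["travel","twist"]}

```bash
ls; mkdir -p pics
python3 - <<'E'
from rig import r
import cv2
for n in("side","top"):
    cv2.imwrite(f"pics/{n}0.png",r.camera(n)[:,:,::-1]); print(n,r.camera_model(n))
print(r.state()); print(r.grip_point_offset)
E
```

```text
pics
side {'vertical_fov': 47.17040802960728, 'cx': 274.8059633128219, 'cy': 207.38642597914455, 'rvec': array([ 0.67168353, -2.59176891,  1.23638637]), 'tvec': array([0.44290112, 0.22919662, 0.98127512])}
top {'vertical_fov': 53.28930426772726, 'cx': 273.01342565377325, 'cy': 215.97203429739466, 'rvec': array([ 2.17361127, -2.13541649,  0.13369651]), 'tvec': array([-0.00678691,  0.51521689,  1.16229589])}
{'time_s': 0.1, 'joints': array([-1.44803715e+00,  2.87136001e-01,  1.57805158e+00, -9.25774507e-06,
        1.27857136e+00, -1.50032536e-01]), 'qd': array([-0.00095748, -0.0014337 , -0.00134511,  0.00131015,  0.001655  ,
       -0.00185524]), 'joint_torque': array([ 4.74389853e-04, -4.07297516e+01, -2.93700385e+01, -1.57119525e-04,
        3.40562859e-03, -1.61037732e-06]), 'eef_pos': array([ 0.18179055, -0.64944058,  0.23003484]), 'eef_rot': array([-3.13944938e+00, -3.15035383e-04,  2.72794054e-01]), 'contact_force': array([ 0.18193359, -0.12132208, -1.01261894]), 'wrist_torque': array([ 0.00665776,  0.06192676, -0.07669253]), 'grip_force': 0.0, 'opening': 0.08520497560753382}
0.0187
```

View pics/top0.png

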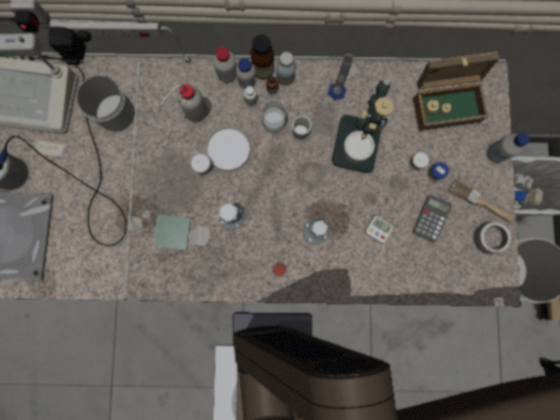

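View pics/side0.png

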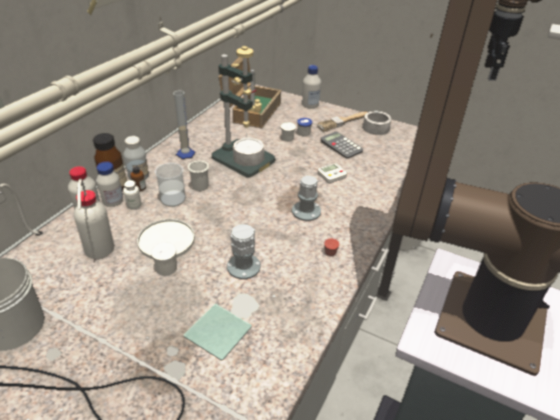

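The top view shows the outlets at about (230,213) and (317,231), the plate at (172,232) and the stopper at (280,270). The side view shows the outlets at (243,250) and (307,197). I'll enlarge these to tell the caps apart.

Run:
```python
import cv2,numpy as np
s=cv2.imread("pics/side0.png");t=cv2.imread("pics/top0.png")
f=lambda im,x,y,w,h,k:cv2.resize(im[y:y+h,x:x+w],None,fx=k,fy=k,interpolation=cv2.INTER_CUBIC)
a=f(s,180,160,160,200,3)[:600]
a=np.hstack([f(s,220,215,50,70,5),f(s,285,165,50,70,5)])
b=f(t,150,190,100,70,5); 
c=np.zeros((350,500,3),np.uint8);
cv2.imwrite("pics/crop.png",cv2.resize(np.hstack([a,f(t,145,190,100,70,5)])[:, :],None,fx=.8,fy=.8))
cv2.imwrite("pics/cropt.png",f(t,140,180,200,100,4))
```

```text
(no output)
```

View pics/crop.png

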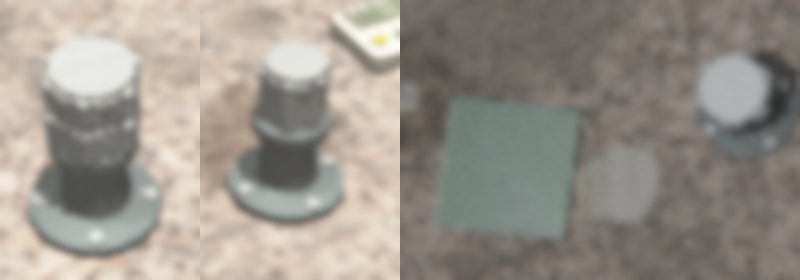

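View pics/cropt.png

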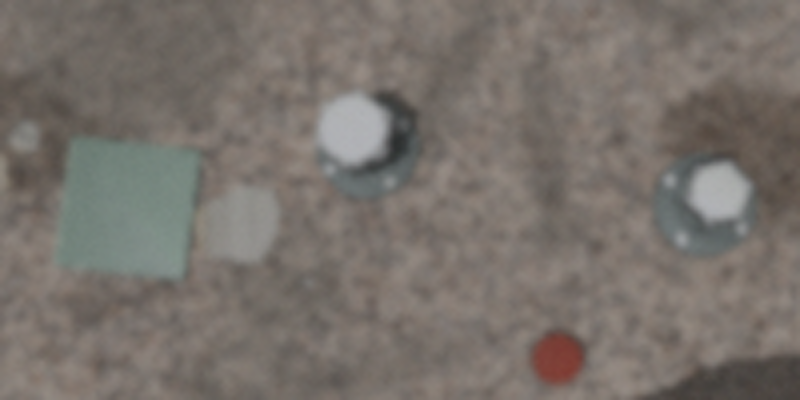

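The notched cap is on the left outlet in the top view; its mid-height notch band shows in the side crop. Its cap top is at about (228.7,212.5) in the top view and (243,232) in the side view. The plate corners are at about (157.5,214), (190,217.5), (186,249.5) and (154,247). The plain outlet is on the right. Next I'll triangulate and fit the hexagon yaw.

```bash
cat > h.py <<'E'
import numpy as np,cv2
from rig import r
from scipy.optimize import minimize
M={}
for n in("side","top"):
    m=r.camera_model(n); f=210/np.tan(np.radians(m["vertical_fov"])/2)
    M[n]=(np.array([[f,0,m["cx"]],[0,f,m["cy"]],[0,0,1]]),m["rvec"],m["tvec"])
def proj(n,P): return cv2.projectPoints(np.array(P,float).reshape(-1,1,3),M[n][1],M[n][2],M[n][0],None)[0].reshape(-1,2)
def ray(n,uv):
    K,rv,t=M[n];R=cv2.Rodrigues(rv)[0];d=R.T@np.linalg.inv(K)@[*uv,1];return -R.T@t,d
def onz(n,uv,z):
    c,d=ray(n,uv);return c+d*(z-c[2])/d[2]
def tri(a,b):
    A=[];B=[]
    for n,uv in(("top",a),("side",b)):
        c,d=ray(n,uv);d/=np.linalg.norm(d);Q=np.eye(3)-np.outer(d,d);A.append(Q);B.append(Q@c)
    return np.linalg.solve(A[0]+A[1],B[0]+B[1])
def hexa(x,y,z,yaw,af):
    a=yaw+np.pi/6+np.arange(6)*np.pi/3;R=af/np.sqrt(3);return np.c_[x+R*np.cos(a),y+R*np.sin(a),np.full(6,z)]
def mask(poly,S=8):
    m=np.zeros((420*S,560*S),np.uint8);cv2.fillPoly(m,[np.round((poly+.5)*S-.5).astype(int)],255);return cv2.resize(m,(560,420),interpolation=cv2.INTER_AREA)/255.
E
python3 - <<'E'
from h import *
print("cap top tri",tri((228.7,212.5),(243,232)))
print("plain top tri",tri((140+720/4,180+190/4),(285+97/4,165+62/4)))
for uv in((157.5,214.2),(190.2,217.5),(186.2,249.5),(154,246.8)): print("plate",onz("top",uv,.006))
print("stopper",onz("top",(279.5,269.3),.03))
for n in M:print(n,proj(n,r.state()["eef_pos"]))
im={n:cv2.imread(f"pics/{n}0.png",0).astype(float) for n in M}
p0=tri((228.7,212.5),(243,232))
def score(p,n,z,yaw,af):
    m=cv2.GaussianBlur(mask(proj(n,hexa(p[0],p[1],z,yaw,af))),(0,0),.8)
    c=proj(n,[p0])[0].astype(int);s=np.s_[c[1]-13:c[1]+14,c[0]-13:c[0]+14]
    return -np.corrcoef(m[s].ravel(),im[n][s].ravel())[0,1]
for z in(.106,.108):
  for n in M:
    res=[]
    for d in range(0,60,5):
        o=minimize(score,p0[:2],args=(n,z,np.radians(d),.046),method="Nelder-Mead",options=dict(maxfev=50,initial_simplex=[p0[:2],p0[:2]+[.004,0],p0[:2]+[0,.004]]))
        res.append((d,round(-o.fun,4),o.x.round(4).tolist()))
    print(z,n,*sorted(res,key=lambda q:-q[1])[:5],sep="\n ")
E
```

```text
cap top tri [0.51493336 0.12189713 0.10456261]
plain top tri [ 0.47810964 -0.12480689  0.09712218]
plate [0.51793007 0.34006695 0.006     ]
plate [0.50990336 0.24407149 0.006     ]
plate [0.4165409 0.2516425 0.006    ]
plate [0.42267763 0.34517978 0.006     ]
stopper [ 0.3645698  -0.01860394  0.03      ]
side [[488.32841397  77.7798936 ]]
top [[556.01165177 355.04935037]]
0.106
 side
 (0, np.float64(0.7154), [0.5203, 0.1194])
 (10, np.float64(0.7154), [0.5202, 0.1188])
 (5, np.float64(0.7152), [0.5203, 0.119])
 (15, np.float64(0.7152), [0.5203, 0.1192])
 (20, np.float64(0.715), [0.5204, 0.1188])
0.106
 top
 (20, np.float64(0.858), [0.516, 0.1258])
 (25, np.float64(0.8571), [0.5159, 0.1257])
 (15, np.float64(0.8565), [0.5161, 0.1259])
 (30, np.float64(0.8541), [0.5158, 0.1261])
 (10, np.float64(0.8532), [0.516, 0.1258])
0.108
 side
 (15, np.float64(0.7164), [0.5193, 0.1209])
 (10, np.float64(0.7162), [0.5195, 0.1205])
 (0, np.float64(0.7158), [0.5193, 0.1209])
 (5, np.float64(0.7156), [0.5192, 0.1201])
 (20, np.float64(0.7156), [0.5192, 0.1207])
0.108
 top
 (20, np.float64(0.8581), [0.5157, 0.1253])
 (25, np.float64(0.857), [0.5154, 0.1254])
 (15, np.float64(0.8564), [0.5155, 0.1253])
 (30, np.float64(0.8541), [0.5155, 0.1258])
 (10, np.float64(0.8527), [0.5158, 0.1257])
```

Run:
```python
from h import *
out=[]
for n in("top","side"):
    im=np.mean([r.camera(n).astype(float) for _ in range(4)],0).astype(np.uint8)[:,:,::-1]
    # rectified: col -> -y, row -> -x, 5 px/mm about (.517,.123,.107), 80mm
    S=5;W=400
    g=np.array([[.517+.04,.123+.04,.107],[.517+.04,.123-.04,.107],[.517-.04,.123-.04,.107],[.517-.04,.123+.04,.107]])
    H=cv2.getPerspectiveTransform(proj(n,g).astype(np.float32),np.float32([[0,0],[W,0],[W,W],[0,W]]))
    w=cv2.warpPerspective(im,H,(W,W),flags=cv2.INTER_CUBIC)
    for k in range(0,W,50):cv2.line(w,(k,0),(k,4),(0,0,255));cv2.line(w,(0,k),(4,k),(0,0,255))
    out.append(cv2.convertScaleAbs(w,alpha=1.1))
cv2.imwrite("pics/rect.png",np.hstack(out))
```

```text
(no output)
```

View pics/rect.png

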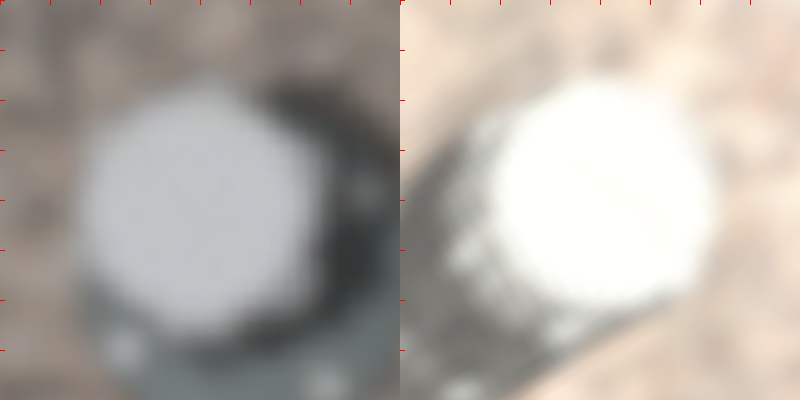

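The left panel (top camera) shows the hex face spanning about (82..318, 80..335), with corners near the top (210,80) and bottom (195,335). So one pair of flats is square to about ±y. I'll get the yaw and centre numerically from radial edges.

Run:
```python
from h import *
from scipy.optimize import least_squares
for n,off in(("top",0),("side",400)):
    w=cv2.imread("pics/rect.png")[:,off:off+400].astype(float)
    w=cv2.GaussianBlur(w,(0,0),4)
    c=np.array([200.,208.]) if n=="top" else np.array([205.,195.])
    A=np.radians(np.arange(0,360,3));R=np.arange(80,160)
    P=[];
    for a in A:
        xy=c+np.outer(R,[np.cos(a),-np.sin(a)])
        v=np.array([cv2.remap(w,xy[None,:,0].astype(np.float32),xy[None,:,1].astype(np.float32),1)[0]])[0]
        g=-np.gradient(v.sum(1));P.append(xy[np.argmax(np.abs(g))])
    P=np.array(P);X=.557-P[:,1]/5000;Y=.163-P[:,0]/5000
    for d in range(0,60,10):
        def res(p):
            q=np.c_[X-p[0],Y-p[1]];k=np.arange(6)*np.pi/3+p[2]
            return (q@np.array([np.cos(k),np.sin(k)])).max(1)*1e3-p[3]
        o=least_squares(res,[.516,.123,np.radians(d),23],loss="soft_l1",x_scale=[.01,.01,.1,3])
        print(n,d,round(o.cost,1),o.x[:2].round(4),np.degrees(o.x[2]).round(1),o.x[3].round(2))
```

```text
top 0 44.2 [0.5148 0.1226] 24.6 22.72
top 10 44.2 [0.5148 0.1226] 24.6 22.72
top 20 44.2 [0.5148 0.1226] 24.6 22.72
top 30 44.2 [0.5148 0.1226] 24.6 22.72
top 40 44.2 [0.5148 0.1226] 24.6 22.72
top 50 44.2 [0.5148 0.1226] 24.6 22.72
side 0 97.4 [0.5179 0.1226] 18.2 22.18
side 10 97.4 [0.5179 0.1226] 18.2 22.18
side 20 97.4 [0.5179 0.1226] 18.2 22.18
side 30 97.4 [0.5179 0.1226] 18.2 22.18
side 40 97.4 [0.5179 0.1226] 18.2 22.18
side 50 132.4 [0.5181 0.1226] 50.1 21.95
```

Estimate: cap axis at (0.515, 0.1225), flats at about 24° mod 60, so I'll grip at yaw 114°. That leaves a wide clockwise range on joint 6. Moving over via a bowed path at height.

>>> apply_moves(travel=[[0.92,-0.78,0],[0.92,-0.78,0],[0.92,-0.78,0],[0.92,-0.78,0],[0.92,-0.78,0],[0.92,-0.78,0],[0.92,-0.78,0]], twist=[0,0,0,0,0,0,0], claw=1)

```text
time_s: 1.08
eef_pos: [0.3008, -0.4739, 0.2315]
eef_rot: [3.141, -0.0, 0.273]
contact_force: [-0.0, 0.7, -0.0]
opening: 0.0853
grip_force: 0.0
```

>>> apply_moves(travel=[[0.92,-0.78,0],[0.92,-0.78,0],[0.92,-0.78,0],[0.92,-0.78,0],[0.92,-0.78,0],[0.92,-0.78,0],[0.92,-0.78,0]], twist=[0,0,0,0,0,0,0])

```text
time_s: 1.67
eef_pos: [0.4191, -0.2991, 0.2317]
eef_rot: [3.141, -0.0, 0.273]
contact_force: [0.2, -0.2, -0.5]
opening: 0.0852
grip_force: 0.0
```

>>> apply_moves(travel=[[0.52,-0.95,0],[0.52,-0.95,0],[0.52,-0.95,0],[0.52,-0.95,0],[0.52,-0.95,0],[0.52,-0.95,0],[0.52,-0.95,0],[0.52,-0.95,0]], twist=[0,0,0,0,0,0,0,0])

```text
time_s: 2.33
eef_pos: [0.4676, -0.0881, 0.2317]
eef_rot: [3.141, -0.001, 0.273]
contact_force: [0.9, -0.5, 1.1]
opening: 0.0854
grip_force: 0.0
```

>>> apply_moves(travel=[[0.52,-0.95,0],[0.52,-0.95,0],[0.52,-0.95,0],[0.52,-0.95,0],[0.52,-0.95,0],[0.52,-0.95,0],[0.52,-0.95,0],[0.52,-0.95,0]], twist=[-1,-1,-1,-1,0,0,0,0])

```text
time_s: 3.0
eef_pos: [0.4688, 0.1271, 0.2317]
eef_rot: [3.141, -0.001, 0.593]
contact_force: [1.1, -0.0, 0.1]
opening: 0.0853
grip_force: 0.0
```

>>> apply_moves(travel=[[0,0,0],[0,0,0],[0,0,0],[0,0,0],[0,0,0],[0,0,0],[0,0,0],[0,0,0]], twist=[-1,-1,-1,-1,-1,-1,-1,-1])

```text
time_s: 3.67
eef_pos: [0.4691, 0.1258, 0.2316]
eef_rot: [3.141, -0.0, 1.237]
contact_force: [-0.2, 0.7, 0.6]
opening: 0.0855
grip_force: 0.0
```

>>> apply_moves(travel=[[0,0,0],[0,0,0],[0,0,0],[0,0,0],[0,0,0],[0,0,0],[0,0,0],[0,0,0]], twist=[-1,-1,-1,-1,-1,-1,-1,-1])

```text
time_s: 4.33
eef_pos: [0.4691, 0.1257, 0.2316]
eef_rot: [3.141, 0.0, 1.877]
contact_force: [0.1, 0.7, -0.3]
opening: 0.0857
grip_force: 0.0
```

>>> apply_moves(travel=[[0,0,0],[0,0,0],[0,0,0],[0,0,0]], twist=[-0.75,-0.75,0,0])

```text
time_s: 4.67
eef_pos: [0.4691, 0.1257, 0.2315]
eef_rot: [3.141, 0.0, 1.991]
contact_force: [-0.1, -0.0, 0.1]
opening: 0.0852
grip_force: 0.0
```

>>> apply_moves(travel=[[-0.44,0.82,0],[-0.43,0.82,0],[0,0,0.9],[0,0,0.9],[0,0,0.9],[0,0,0.9],[0,0,0],[0,0,0]], twist=[0,0,0,0,0,0,0,0])

```text
time_s: 5.33
eef_pos: [0.5145, 0.1226, 0.1403]
eef_rot: [-3.139, -0.001, 1.992]
contact_force: [0.3, -0.2, 1.1]
opening: 0.0855
grip_force: 0.0
```

Run:
```python
from h import *
o=[]
p=r.state()["eef_pos"];print(p)
for n in("side","top"):
    im=np.ascontiguousarray(r.camera(n)[:,:,::-1]);c=proj(n,[p])[0];print(n,c)
    x,y=(c-[33,50]).astype(int);k=im[y:y+100,x:x+66];o.append(cv2.resize(k,None,fx=6,fy=6,interpolation=cv2.INTER_CUBIC));print(x,y)
cv2.imwrite("pics/above.png",np.hstack(o))
```

```text
[0.51447    0.12262884 0.1402745 ]
side [243.43631972 219.60240245]
210 169
top [226.7017184  210.23420452]
193 160
```

View pics/above.png

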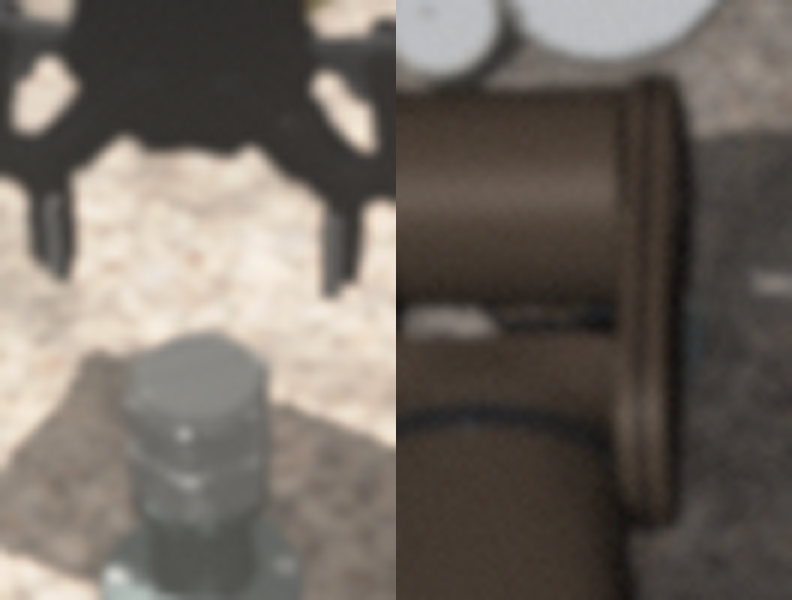

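The side crop shows the fingertips at about (58,278) and (335,293), straddling the cap centre at about (197,370). The cap's notched front corner is at about x=188, facing the camera. I'll check the yaw from that corner.

Run:
```python
from h import *
for ax in((.5145,.1225),(.516,.1226),(.5175,.1226)):
  for u in((185,435),(190,483)):
    c,d=ray("side",(u[0]/6+210,u[1]/6+169))
    a=d[:2]@d[:2];q=c[:2]-ax;b=q@d[:2];k=q@q-.0268**2;t=(-b-np.sqrt(b*b-a*k))/a;P=c+t*d
    print(ax,P.round(4),np.degrees(np.arctan2(*(P[:2]-ax)[::-1]))%60-30)
for ax in((.5145,.1225),(.516,.1226),(.5175,.1226)): print(proj("side",[[*ax,.106]])*6-[1260,1014],proj("side",[[*ax,.06]])*6-[1260,1014])
```

```text
(0.5145, 0.1225) [0.5062 0.148  0.103 ] 18.061472667136783
(0.5145, 0.1225) [0.505  0.1476 0.0801] 20.700800538264104
(0.516, 0.1226) [0.5064 0.1476 0.1026] 20.949167270491117
(0.516, 0.1226) [0.5053 0.1472 0.0797] 23.562047284298046
(0.5175, 0.1226) [0.5067 0.1471 0.102 ] 23.688796998111428
(0.5175, 0.1226) [0.5056 0.1466 0.079 ] 26.283702335437027
[[202.70993682 377.28961138]] [[205.22654066 471.65776706]]
[[198.90983214 376.02768021]] [[201.5313871  470.38879529]]
[[195.2619289  374.60104634]] [[197.98391528 468.95351809]]
```

>>> apply_moves(travel=[[-0.024,0.055,0],[0,0,0.5],[0,0,0.5],[0,0,0.5],[0,0,0.5],[0,0,0.5],[0,0,0.3],[0,0,0]], twist=[0.15,0,0,0,0,0,0,0])

```text
time_s: 6.1
eef_pos: [0.5149, 0.1226, 0.0683]
eef_rot: [-3.137, -0.002, 1.981]
contact_force: [-0.5, 0.3, -0.9]
opening: 0.0851
grip_force: 0.0
```

Run:
```python
from h import *
p=r.state()["eef_pos"];print(r.state())
im=np.ascontiguousarray(r.camera("side")[:,:,::-1])
k=im[190:290,193:293];cv2.imwrite("pics/down.png",cv2.resize(k,None,fx=6,fy=6,interpolation=cv2.INTER_CUBIC))
```

```text
{'time_s': 6.1, 'joints': array([ 4.18810305e-02,  1.69583685e-01,  2.04329725e+00,  1.90106468e-05,
        9.34146985e-01, -3.68023816e-01]), 'qd': array([ 0.00042717, -0.02780314, -0.02513622,  0.00069463,  0.0246251 ,
       -0.00068703]), 'joint_torque': array([-7.48196896e-02, -3.11171472e+01, -2.48471117e+01,  1.03433002e-03,
       -1.26695135e-01,  8.87407532e-05]), 'eef_pos': array([0.51488015, 0.1225687 , 0.06830051]), 'eef_rot': array([-3.13652680e+00, -1.96965538e-03,  1.98068484e+00]), 'contact_force': array([-0.47265477,  0.33274848, -0.94309647]), 'wrist_torque': array([-0.02376323, -0.0065332 , -0.03670182]), 'grip_force': 0.0, 'opening': 0.08510848101409302}
```

View pics/down.png

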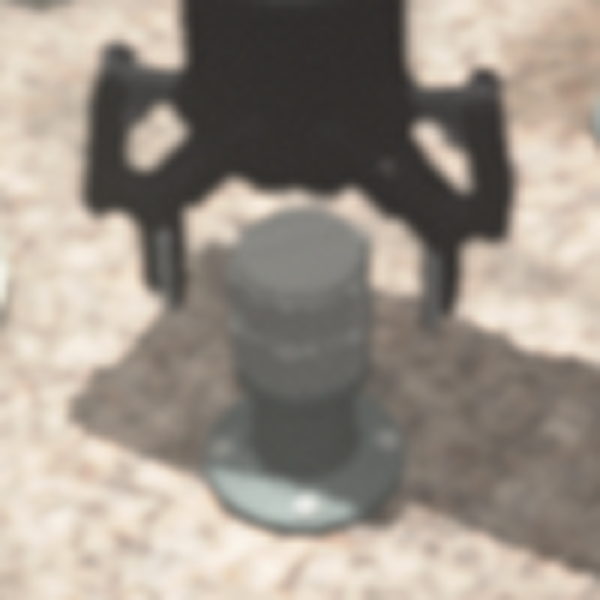

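Fingertips at about (170,305) and (435,320), with the cap axis at about x=302 between them, so it is aligned. I'll close to a loose fit first, then grip.

>>> apply_moves(travel=[[0,0,0],[0,0,0],[0,0,0],[0,0,0],[0,0,0],[0,0,0],[0,0,0],[0,0,0]], twist=[0,0,0,0,0,0,0,0], claw=0.2)

```text
time_s: 6.82
eef_pos: [0.517, 0.1227, 0.0715]
eef_rot: [3.141, 0.0, 1.981]
contact_force: [0.1, -0.4, 0.2]
opening: 0.0516
grip_force: 0.0
```

>>> apply_moves(travel=[[0,0,0],[0,0,0],[0,0,0],[0,0,0]], twist=[0,0,0,0], claw=0.1)

```text
time_s: 7.15
eef_pos: [0.5167, 0.1226, 0.0714]
eef_rot: [-3.141, -0.0, 1.981]
contact_force: [-1.2, -0.6, 2.7]
opening: 0.0475
grip_force: 37.5
```

>>> apply_moves(travel=[[0,0,0],[0,0,0],[0,0,0],[0,0,0],[0,0,0]], twist=[0,0,0,0,0], claw=-1)

```text
time_s: 7.57
eef_pos: [0.5167, 0.1226, 0.0713]
eef_rot: [-3.141, -0.0, 1.981]
contact_force: [-2.1, -0.2, 3.0]
opening: 0.0474
grip_force: 60.9
```

```bash
python3 -c "
from rig import r
s=r.state();print(s['opening'],s['grip_force'],s['contact_force'],s['wrist_torque'])"
```

```text
0.04744922765700382 60.87124586105347 [-2.05691975 -0.23504494  3.0037536 ] [-0.16784338  0.34337067  0.04532146]
```

Cap gripped with low side force. I'll start turning clockwise (positive twist), following the 12 mm/turn rise.

>>> apply_moves(travel=[[0,0,-0.003],[0,0,-0.003],[0,0,-0.003],[0,0,-0.003]], twist=[0.5,0.5,0.5,0.5])

```text
time_s: 7.9
eef_pos: [0.5176, 0.1227, 0.0719]
eef_rot: [3.14, 0.0, 1.819]
contact_force: [0.3, 0.6, 1.0]
opening: 0.0472
grip_force: 60.9
```

```bash
cat > s.py <<'E'
from rig import r
s=r.state();print(s['eef_pos'].round(4),s['eef_rot'][2].round(3),s['opening'].round(4),s['grip_force'].round(1),s['contact_force'].round(1),s['wrist_torque'].round(2),s['joints'][5].round(2))
E
python3 s.py
```

```text
Traceback (most recent call last):
  File "s.py", line 2, in <module>
    s=r.state();print(s['eef_pos'].round(4),s['eef_rot'][2].round(3),s['opening'].round(4),s['grip_force'].round(1),s['contact_force'].round(1),s['wrist_torque'].round(2),s['joints'][5].round(2))
                                                                     ^^^^^^^^^^^^^^^^^^
AttributeError: 'float' object has no attribute 'round'
```

>>> apply_moves(travel=[[0,0,-0.003],[0,0,-0.003],[0,0,-0.003],[0,0,-0.003]], twist=[0.5,0.5,0.5,0.5])

```text
time_s: 8.23
eef_pos: [0.5174, 0.1225, 0.0721]
eef_rot: [3.14, 0.001, 1.659]
contact_force: [-0.9, -1.8, 2.3]
opening: 0.0473
grip_force: 60.8
```

```bash
cat > s.py <<'E'
from rig import r
import numpy as np
np.set_printoptions(precision=4,suppress=True)
s=r.state()
for k in('eef_pos','eef_rot','opening','grip_force','contact_force','wrist_torque','joints'):print(k,s[k])
E
python3 s.py
```

```text
eef_pos [0.5174 0.1225 0.0721]
eef_rot [3.1404 0.0006 1.6592]
opening 0.04730271188336261
grip_force 60.78487157821655
contact_force [-0.8818 -1.7718  2.3067]
wrist_torque [-0.2891  0.1892  0.0399]
joints [ 0.0417  0.1652  2.04   -0.0007  0.9352 -0.0463]
```

>>> apply_moves(travel=[[0,0,-0.003],[0,0,-0.003],[0,0,-0.003],[0,0,-0.003],[0,0,-0.003],[0,0,-0.003],[0,0,-0.003],[0,0,0]], twist=[0.5,0.5,0.5,0.5,0.5,0.5,0.5,0])

```text
time_s: 8.9
eef_pos: [0.5172, 0.1226, 0.0725]
eef_rot: [3.141, -0.0, 1.38]
contact_force: [-1.7, -1.7, 3.2]
opening: 0.0473
grip_force: 60.9
```

```bash
python3 s.py
```

```text
eef_pos [0.5172 0.1226 0.0725]
eef_rot [ 3.1408 -0.      1.3802]
opening 0.04730336131783293
grip_force 60.86908578872681
contact_force [-1.6934 -1.6831  3.1511]
wrist_torque [-0.167   0.135  -0.0429]
joints [ 0.0418  0.1643  2.04   -0.0002  0.9365  0.2325]
```

>>> apply_moves(travel=[[0,0,-0.003],[0,0,-0.003],[0,0,-0.003],[0,0,-0.003],[0,0,-0.02],[0,0,-0.02],[0,0,0],[0,0,0]], twist=[0.5,0.5,0.5,0.5,0,0,0,0])

```text
time_s: 9.57
eef_pos: [0.5171, 0.1226, 0.0733]
eef_rot: [3.141, -0.0, 1.222]
contact_force: [2.4, -1.2, -4.2]
opening: 0.0472
grip_force: 61.8
```

```bash
python3 s.py
```

```text
eef_pos [0.5171 0.1226 0.0733]
eef_rot [ 3.1408 -0.0003  1.2216]
opening 0.04719762247485278
grip_force 61.751943826675415
contact_force [ 2.3814 -1.2239 -4.1982]
wrist_torque [-0.1652 -0.3336 -0.0213]
joints [ 0.0418  0.1628  2.0399 -0.      0.938   0.3911]
```

Small negative force on the test lift, so it is still engaged at about 43°. Backing off, then continuing in small turn-and-test steps.

>>> apply_moves(travel=[[0,0,0.02],[0,0,-0.003],[0,0,-0.003],[0,0,-0.003],[0,0,-0.02],[0,0,0],[0,0,0]], twist=[0,0.5,0.5,0.5,0,0,0])

```text
time_s: 10.15
eef_pos: [0.5169, 0.1227, 0.0736]
eef_rot: [3.141, -0.0, 1.102]
contact_force: [3.2, -1.7, -5.0]
opening: 0.0472
grip_force: 62.0
```

>>> apply_moves(travel=[[0,0,0.02],[0,0,-0.003],[0,0,-0.003],[0,0,-0.003],[0,0,-0.02],[0,0,0],[0,0,0]], twist=[0,0.5,0.5,0.5,0,0,0])

```text
time_s: 10.73
eef_pos: [0.5169, 0.1228, 0.0739]
eef_rot: [3.141, -0.0, 0.982]
contact_force: [4.3, -0.6, -7.5]
opening: 0.0473
grip_force: 62.3
```

>>> apply_moves(travel=[[0,0,0.03],[0,0,-0.003],[0,0,-0.003],[0,0,-0.003],[0,0,-0.02],[0,0,0],[0,0,0]], twist=[0,0.5,0.5,0.5,0,0,0])

```text
time_s: 11.32
eef_pos: [0.5168, 0.1227, 0.0741]
eef_rot: [-3.141, 0.0, 0.862]
contact_force: [2.6, -0.2, -6.2]
opening: 0.0476
grip_force: 62.4
```

>>> apply_moves(travel=[[0,0,0.02],[0,0,-0.003],[0,0,-0.003],[0,0,-0.003],[0,0,-0.02],[0,0,0],[0,0,0]], twist=[0,0.5,0.5,0.5,0,0,0])

```text
time_s: 11.9
eef_pos: [0.5165, 0.1226, 0.0743]
eef_rot: [-3.141, 0.001, 0.742]
contact_force: [1.8, -1.1, -3.2]
opening: 0.0468
grip_force: 62.5
```

```bash
python3 s.py
```

```text
eef_pos [0.5165 0.1226 0.0743]
eef_rot [-3.141   0.001   0.7419]
opening 0.046803599137011105
grip_force 62.53280997276306
contact_force [ 1.835  -1.0694 -3.1962]
wrist_torque [-0.2163 -0.207   0.0434]
joints [ 0.0419  0.1611  2.0399 -0.0002  0.9418  0.871 ]
```

>>> apply_moves(travel=[[0,0,0.02],[0,0,-0.003],[0,0,-0.003],[0,0,-0.003],[0,0,-0.02],[0,0,0],[0,0,0]], twist=[0,0.5,0.5,0.5,0,0,0])

```text
time_s: 12.48
eef_pos: [0.5163, 0.1226, 0.0744]
eef_rot: [-3.141, 0.001, 0.622]
contact_force: [-0.5, -1.7, -3.3]
opening: 0.0473
grip_force: 62.7
```

>>> apply_moves(travel=[[0,0,0.02],[0,0,-0.003],[0,0,-0.003],[0,0,-0.003],[0,0,-0.02],[0,0,0],[0,0,0]], twist=[0,0.5,0.5,0.5,0,0,0])

```text
time_s: 13.07
eef_pos: [0.5163, 0.1227, 0.0746]
eef_rot: [-3.141, 0.001, 0.502]
contact_force: [-2.3, -2.5, -1.1]
opening: 0.0474
grip_force: 62.8
```

```bash
python3 s.py
```

```text
eef_pos [0.5163 0.1227 0.0746]
eef_rot [-3.1407  0.0014  0.5018]
opening 0.047441771853228225
grip_force 62.75423884391785
contact_force [-2.3401 -2.516  -1.1146]
wrist_torque [-0.2566  0.4197  0.0132]
joints [0.042  0.1604 2.0399 0.0002 0.9429 1.111 ]
```

>>> apply_moves(travel=[[0,0,-0.02],[0,0,0],[0,0,0],[0,0,0]], twist=[0,0,0,0])

```text
time_s: 13.4
eef_pos: [0.5163, 0.1227, 0.0747]
eef_rot: [-3.141, 0.001, 0.501]
contact_force: [-1.2, -2.0, -5.7]
opening: 0.0469
grip_force: 62.6
```

>>> apply_moves(travel=[[0,0,0.025],[0,0,-0.003],[0,0,-0.003],[0,0,-0.003],[0,0,-0.02],[0,0,0],[0,0,0]], twist=[0,0.5,0.5,0.5,0,0,0])

```text
time_s: 13.98
eef_pos: [0.5162, 0.1225, 0.075]
eef_rot: [-3.141, 0.002, 0.382]
contact_force: [-2.7, -3.8, -4.8]
opening: 0.0474
grip_force: 62.5
```

>>> apply_moves(travel=[[0,0,0.02],[0,0,-0.003],[0,0,-0.003],[0,0,-0.003],[0,0,-0.02],[0,0,0],[0,0,0]], twist=[0,0.5,0.5,0.5,0,0,0])

```text
time_s: 14.57
eef_pos: [0.5162, 0.1226, 0.0752]
eef_rot: [-3.141, 0.002, 0.262]
contact_force: [-4.6, -2.8, -5.6]
opening: 0.0476
grip_force: 62.4
```

```bash
python3 s.py
```

```text
eef_pos [0.5162 0.1226 0.0752]
eef_rot [-3.1414  0.0017  0.2616]
opening 0.047582798682055776
grip_force 62.40218639373779
contact_force [-4.57   -2.8423 -5.5648]
wrist_torque [-0.4978  0.631  -0.026 ]
joints [ 0.0419  0.1593  2.0398 -0.0003  0.9441  1.3512]
```

>>> apply_moves(travel=[[-0.014,0.005,0.025],[0,0,-0.003],[0,0,-0.003],[0,0,-0.003],[0,0,-0.02],[0,0,0],[0,0,0]], twist=[0,0.5,0.5,0.5,0,0,0])

```text
time_s: 15.15
eef_pos: [0.5162, 0.1227, 0.0756]
eef_rot: [-3.141, 0.001, 0.141]
contact_force: [-4.7, -1.3, -4.5]
opening: 0.0474
grip_force: 62.5
```

>>> apply_moves(travel=[[0,0,0.02],[0,0,-0.003],[0,0,-0.003],[0,0,-0.003],[0,0,-0.02],[0,0,0],[0,0,0]], twist=[0,0.5,0.5,0.5,0,0,0])

```text
time_s: 15.73
eef_pos: [0.5165, 0.1231, 0.0765]
eef_rot: [-3.14, 0.0, 0.021]
contact_force: [-5.0, -0.0, -2.9]
opening: 0.0475
grip_force: 62.8
```

```bash
python3 s.py
```

```text
eef_pos [0.5165 0.1231 0.0765]
eef_rot [-3.1404  0.0004  0.0212]
opening 0.04745808495936132
grip_force 62.810600996017456
contact_force [-5.0357 -0.0228 -2.9014]
wrist_torque [-0.0163  0.8777 -0.0008]
joints [0.0422 0.1573 2.0393 0.0015 0.9453 1.591 ]
```

z jumped by 0.9 mm, so it is probably free at about 112°. Testing with a small lift.

>>> apply_moves(travel=[[-0.01,0,-0.02],[0,0,-0.02],[0,0,0],[0,0,0]], twist=[0,0,0,0])

```text
time_s: 16.07
eef_pos: [0.5165, 0.1232, 0.0772]
eef_rot: [-3.14, -0.001, 0.02]
contact_force: [-4.8, 2.3, -4.2]
opening: 0.0471
grip_force: 62.8
```

```bash
python3 s.py
```

```text
eef_pos [0.5165 0.1232 0.0772]
eef_rot [-3.14   -0.0006  0.0203]
opening 0.04711366441360483
grip_force 62.78838872909546
contact_force [-4.8116  2.3203 -4.1864]
wrist_torque [ 0.5834  0.5833 -0.1152]
joints [0.0422 0.1557 2.0396 0.0019 0.9456 1.5915]
```

>>> apply_moves(travel=[[-0.01,0,0.02],[0,0,-0.003],[0,0,-0.003],[0,0,0],[0,0,-0.03],[0,0,-0.03],[0,0,0],[0,0,0]], twist=[0,0.5,0.5,0,0,0,0,0])

```text
time_s: 16.73
eef_pos: [0.5162, 0.1225, 0.0782]
eef_rot: [-3.141, -0.0, -0.059]
contact_force: [-4.3, 1.7, -4.1]
opening: 0.0472
grip_force: 62.7
```

```bash
python3 s.py
```

```text
eef_pos [0.5162 0.1225 0.0782]
eef_rot [-3.1414 -0.0002 -0.059 ]
opening 0.04724649141096329
grip_force 62.73232698440552
contact_force [-4.3398  1.663  -4.1307]
wrist_torque [ 0.2688  0.6792 -0.0325]
joints [0.0417 0.1534 2.04   0.0002 0.948  1.6714]
```

Height is well past the axial play with no rise in force, so the cap is free. Lifting straight up gently, with a check.

>>> apply_moves(travel=[[-0.01,0,-0.04],[0,0,-0.04],[0,0,-0.04],[0,0,0],[0,0,0]], twist=[0,0,0,0,0])

```text
time_s: 17.15
eef_pos: [0.5161, 0.1226, 0.0815]
eef_rot: [-3.141, -0.001, -0.059]
contact_force: [-3.0, 2.4, -3.0]
opening: 0.0475
grip_force: 62.7
```

```bash
python3 s.py
```

```text
eef_pos [0.5161 0.1226 0.0815]
eef_rot [-3.1414 -0.0007 -0.0592]
opening 0.047470400681791855
grip_force 62.73442268371582
contact_force [-3.0053  2.4166 -2.9795]
wrist_torque [0.356  0.5813 0.0212]
joints [0.0417 0.1479 2.0391 0.0002 0.954  1.6716]
```

>>> apply_moves(travel=[[-0.005,0,-0.15],[0,0,-0.2],[0,0,-0.2],[0,0,-0.2],[0,0,-0.2],[0,0,-0.2],[0,0,-0.2],[0,0,-0.2]], twist=[0,0,0,0,0,0,0,0])

```text
time_s: 17.82
eef_pos: [0.516, 0.1224, 0.1207]
eef_rot: [3.142, -0.001, -0.059]
contact_force: [0.8, -0.0, -1.6]
opening: 0.0472
grip_force: 63.0
```

>>> apply_moves(travel=[[0,0,-0.3],[0,0,-0.4],[0,0,-0.5],[0,0,-0.5],[0,0,-0.5],[0,0,0],[0,0,0],[0,0,0]], twist=[0,0,0,0,0,0,0,0])

```text
time_s: 18.48
eef_pos: [0.5154, 0.1225, 0.1747]
eef_rot: [3.142, 0.0, -0.059]
contact_force: [0.4, -0.1, -2.0]
opening: 0.0473
grip_force: 63.1
```

```bash
python3 s.py
python3 - <<'E'
from h import *
im=np.ascontiguousarray(r.camera("side")[:,:,::-1])
k=im[150:350,160:320];cv2.imwrite("pics/lift.png",cv2.resize(k,None,fx=3,fy=3,interpolation=cv2.INTER_CUBIC))
E
```

```text
eef_pos [0.5154 0.1225 0.1747]
eef_rot [ 3.1416  0.0004 -0.0592]
opening 0.04731993422953855
grip_force 63.07952642440796
contact_force [ 0.3879 -0.0764 -2.0403]
wrist_torque [-0.0258  0.0096 -0.0208]
joints [0.0416 0.021  1.9833 0.     1.1377 1.6716]
```

View pics/lift.png

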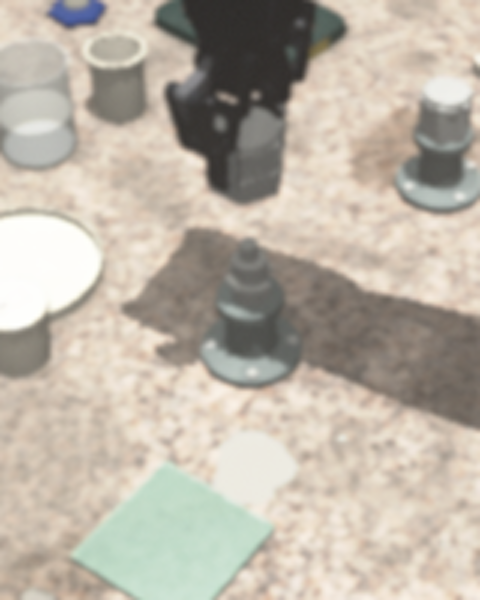

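The picture shows the stud bare at (248,250) in the crop and the cap held cleanly above it. The plain outlet and the plate are undisturbed. Moving over to the plate centre (0.467, 0.295).

>>> apply_moves(travel=[[-0.15,-0.43,0],[-0.29,-0.85,0],[-0.29,-0.85,0],[-0.29,-0.85,0],[-0.29,-0.85,0],[-0.29,-0.85,0],[-0.29,-0.85,0],[-0.29,-0.85,0]], twist=[0,0,0,0,0,0,0,0])

```text
time_s: 19.2
eef_pos: [0.4694, 0.2865, 0.1739]
eef_rot: [3.141, 0.002, -0.059]
contact_force: [-0.2, -1.0, -2.2]
opening: 0.0475
grip_force: 63.0
```

>>> apply_moves(travel=[[-0.15,-0.42,0],[0,0,0.4],[0,0,0.8],[0,0,0.8],[0,0,0.8],[0,0,0.6],[0,0,0],[0,0,0]], twist=[0,0,0,0,0,0,0,0])

```text
time_s: 19.87
eef_pos: [0.4667, 0.2945, 0.0882]
eef_rot: [3.14, 0.003, -0.06]
contact_force: [1.6, -0.4, -2.1]
opening: 0.0474
grip_force: 63.0
```

```bash
python3 s.py
python3 - <<'E'
from h import *
im=np.ascontiguousarray(r.camera("side")[:,:,::-1]);p=r.state()["eef_pos"]
print(proj("side",[p,[.4668,.2952,.006],[p[0],p[1],.006]]))
k=im[230:380,120:320];cv2.imwrite("pics/over.png",cv2.resize(k,None,fx=4,fy=4,interpolation=cv2.INTER_CUBIC))
E
```

```text
eef_pos [0.4667 0.2945 0.0882]
eef_rot [ 3.1397  0.0033 -0.06  ]
opening 0.047401094567231065
grip_force 62.99864888191223
contact_force [ 1.5524 -0.3703 -2.1223]
wrist_torque [ 0.0731 -0.0366  0.0298]
joints [ 0.3791  0.1844  1.9822 -0.0004  0.9788  2.0101]
[[216.93131301 301.37769043]
 [219.67216366 329.41886645]
 [219.28742218 329.15667569]]
```

View pics/over.png

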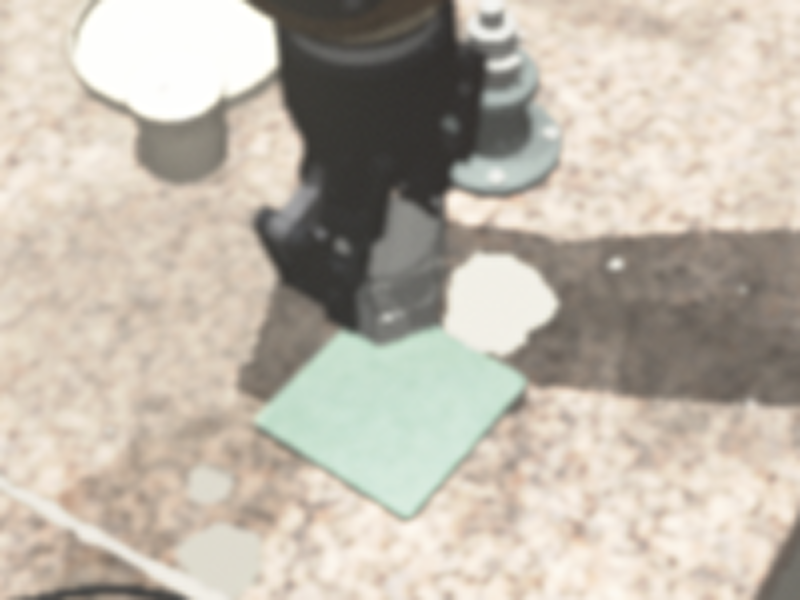

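The plate centre is at about (391,400) in this crop, i.e. pixel (217.8,330), matching the predicted (219.3,329). Descending, the last part slowly.

>>> apply_moves(travel=[[0,0,0.4],[0,0,0.6],[0,0,0.6],[0,0,0.5],[0,0,0.3],[0,0,0.1],[0,0,0],[0,0,0]], twist=[0,0,0,0,0,0,0,0])

```text
time_s: 20.58
eef_pos: [0.4682, 0.2959, 0.0279]
eef_rot: [-3.141, -0.001, -0.059]
contact_force: [-0.2, -0.5, -2.2]
opening: 0.0476
grip_force: 63.0
```

>>> apply_moves(travel=[[0,0,0.04],[0,0,0.04],[0,0,0.04],[0,0,0],[0,0,0]], twist=[0,0,0,0,0])

```text
time_s: 21.0
eef_pos: [0.4676, 0.2957, 0.0245]
eef_rot: [-3.142, -0.0, -0.059]
contact_force: [1.0, 0.2, -2.8]
opening: 0.0474
grip_force: 63.0
```

>>> apply_moves(travel=[[0,0,0.04],[0,0,0.04],[0,0,0.04],[0,0,0.04],[0,0,0.02],[0,0,0],[0,0,0]], twist=[0,0,0,0,0,0,0])

```text
time_s: 21.58
eef_pos: [0.4675, 0.2956, 0.0198]
eef_rot: [3.142, 0.0, -0.059]
contact_force: [-0.7, -0.4, -1.8]
opening: 0.0475
grip_force: 63.0
```

>>> apply_moves(travel=[[0,0,0.02],[0,0,0.02],[0,0,0],[0,0,0]], twist=[0,0,0,0])

```text
time_s: 21.92
eef_pos: [0.4676, 0.2956, 0.0189]
eef_rot: [3.142, 0.0, -0.059]
contact_force: [-0.3, -0.6, -1.5]
opening: 0.0472
grip_force: 63.0
```

>>> apply_moves(travel=[[0,0,0.02],[0,0,0.01],[0,0,0],[0,0,0]], twist=[0,0,0,0])

```text
time_s: 22.25
eef_pos: [0.4676, 0.2956, 0.0181]
eef_rot: [3.142, 0.0, -0.059]
contact_force: [0.2, -0.3, -2.2]
opening: 0.0471
grip_force: 63.0
```

>>> apply_moves(travel=[[0,0,0.02],[0,0,0.02],[0,0,0],[0,0,0]], twist=[0,0,0,0])

```text
time_s: 22.58
eef_pos: [0.4676, 0.2956, 0.0171]
eef_rot: [3.142, 0.0, -0.059]
contact_force: [0.5, -0.3, -0.8]
opening: 0.0474
grip_force: 63.0
```

>>> apply_moves(travel=[[0,0,0.02],[0,0,0],[0,0,0]], twist=[0,0,0])

```text
time_s: 22.83
eef_pos: [0.4676, 0.2956, 0.0166]
eef_rot: [3.142, 0.0, -0.059]
contact_force: [-0.6, 0.5, -1.6]
opening: 0.0473
grip_force: 63.0
```

>>> apply_moves(travel=[[0,0,0.02],[0,0,0],[0,0,0]], twist=[0,0,0])

```text
time_s: 23.08
eef_pos: [0.4676, 0.2956, 0.0161]
eef_rot: [3.142, 0.0, -0.059]
contact_force: [-0.9, 0.0, -2.1]
opening: 0.0474
grip_force: 63.0
```

>>> apply_moves(travel=[[0,0,0.02],[0,0,0],[0,0,0]], twist=[0,0,0])

```text
time_s: 23.33
eef_pos: [0.4676, 0.2956, 0.0156]
eef_rot: [3.142, 0.0, -0.059]
contact_force: [-0.4, 1.3, -0.8]
opening: 0.0472
grip_force: 63.0
```

>>> apply_moves(travel=[[0,0,0.02],[0,0,0],[0,0,0]], twist=[0,0,0])

```text
time_s: 23.58
eef_pos: [0.4677, 0.2957, 0.0152]
eef_rot: [-3.141, -0.0, -0.059]
contact_force: [0.4, -0.4, -1.0]
opening: 0.0472
grip_force: 63.3
```

>>> apply_moves(travel=[[0,0,0.02],[0,0,0],[0,0,0]], twist=[0,0,0])

```text
time_s: 23.83
eef_pos: [0.4678, 0.2957, 0.0151]
eef_rot: [3.142, -0.0, -0.059]
contact_force: [-1.5, -1.4, 2.4]
opening: 0.047
grip_force: 63.4
```

Cap is touching the plate lightly. Releasing.

>>> apply_moves(travel=[[0,0,0],[0,0,0],[0,0,0],[0,0,0]], twist=[0,0,0,0], claw=0.25)

```text
time_s: 24.17
eef_pos: [0.4677, 0.2957, 0.0146]
eef_rot: [-3.141, -0.0, -0.059]
contact_force: [0.6, 0.4, -0.9]
opening: 0.053
grip_force: 0.0
```

>>> apply_moves(travel=[[0,0,0],[0,0,0],[0,0,0],[0,0,0],[0,0,0],[0,0,0]], twist=[0,0,0,0,0,0], claw=0.8)

```text
time_s: 24.67
eef_pos: [0.4676, 0.2957, 0.0146]
eef_rot: [-3.142, -0.0, -0.059]
contact_force: [-0.4, -0.1, 0.2]
opening: 0.0771
grip_force: 0.0
```

>>> apply_moves(travel=[[0,0,-0.2],[0,0,-0.4],[0,0,-0.6],[0,0,-0.8],[0,0,-1],[0,0,-1],[0,0,-1],[0,0,-1]], twist=[0,0,0,0,0,0,0,0])

```text
time_s: 25.33
eef_pos: [0.4676, 0.2957, 0.1671]
eef_rot: [-3.141, -0.001, -0.059]
contact_force: [-0.2, 0.4, -0.2]
opening: 0.0766
grip_force: 0.0
```

```bash
python3 s.py
python3 - <<'E'
from h import *
im=np.ascontiguousarray(r.camera("side")[:,:,::-1])
k=im[180:380,120:380];cv2.imwrite("pics/fin.png",cv2.resize(k,None,fx=3,fy=3,interpolation=cv2.INTER_CUBIC))
E
```

```text
eef_pos [0.4676 0.2957 0.1671]
eef_rot [-3.141  -0.0011 -0.0592]
opening 0.07660082561141485
grip_force 0.0
contact_force [-0.1718  0.4345 -0.1963]
wrist_torque [ 0.0008 -0.0088  0.0057]
joints [0.3804 0.0813 1.9353 0.     1.1236 2.0104]
```

View pics/fin.png

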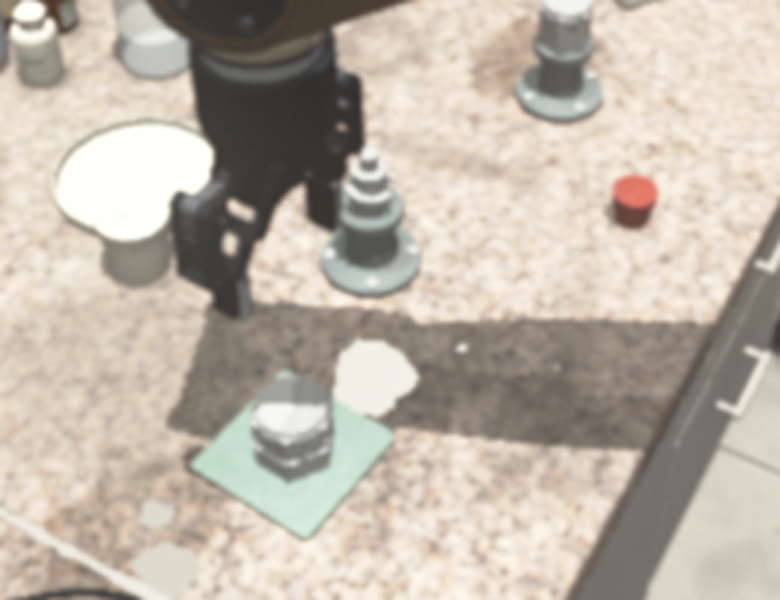

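The cap stands upright and centred on the plate, at about (292,425) in the crop. The stud is bare, and the plain outlet and stopper are untouched. The gripper is clear, so I'm handing in.

```bash
python3 -c "
from rig import r
print(r.close_job())"
```

```text
the job is handed in; nothing more can be done
None
```

The job is handed in at about 25 s: the notched cap came free after about 112° clockwise and was lifted off, and the last picture shows it upright near the middle of the glass plate; while testing for release I pulled up lightly (up to about 7.5 N) on the still-engaged thread.

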